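# Slide the board tray onto the middle rails of the test rack

## Robot

A 6-joint arm with a two-finger parallel gripper is mounted at the origin on a cart in front of the work surface, level with it; the furniture and walls round the work are solid. World frame = base frame: x ahead of the robot, y to its left, z up, the work surface at z = 0. Lengths are in m, angles in degrees, forces in N, time in s.
With the tool pointing down it reaches from about 0.3 to 0.75 m from the base axis. Payload 8.5 kg.
Tool frame: the origin (TCP) lies at the very end of the fingers, on their centre line; the grasp point (between the pads) lies 19 mm behind it; z points along the fingers, y is the line along which they close (so a half turn about z gives the same grasp; the last joint's range is limited). The gripper opens to 85 mm and grips with 20 to 120 N. Pads are 22 mm wide; open, the fingers measure 114 mm over their backs; the gripper's body (76 mm by 85 mm) begins 54 mm behind the grasp point. The pads swing forward as they close: fully open they stand 13 mm farther back than shut.
Start: joints at [-78.455, 21.807, 74.336, -0, 83.858, -12.336], TCP at [0.223, -0.503, 0.231] pointing down, gripper open.
Joint ranges: [-178.18, 178.18], [-50.72, 133.34], [12.68, 142.11], [-81.47, 261.47], [9.98, 163.14], [-165.26, 165.26]. Speed limits (degrees/s): [136.94, 136.94, 180, 180, 180, 180].

## Interface

Orientations are given as a 3x3 rotation matrix whose columns are the frame's x, y, z axes.
In Python, from rig import env, optics, spotter gives the robot as it stands.
- The arm moves only by the shell command python3 -m crank 'ROWS' [FORCE]. ROWS is JSON, one flat list of numbers, 5 for each row, row after row: the finger opening in cm, from 0 to 8.54, then the shift along the tool's x, y, z in cm, then the turn about the tool's z in rad. A call has exactly 8 rows; each row shifts and turns the commanded pose from where the row before left it, along the tool's axes as they then stand; what a row does not reach is not made up. A row lasts 1/12 s, in which the tool goes at most 41.7 mm and 7.16 degrees, less where a joint would pass 70% of its speed; a pose out of reach is approached as far as the arm can. A call is refused whole if a number of a shift passes 4.17 or a number of a turn 0.125, either way. A call with a gripper value outside its range is refused whole. The fingers move at their own pace and stop on an object; FORCE is the grip in N (left out, the last holds). Time passes only in rows, so rows that do not move let the fingers close, or fill a call up. It gives the time, the measured TCP pose, the force, the opening and the grip force at its end, in the units of the state.
- env.observe(): the state, without advancing time (a new reading comes with each control period).
- optics.get_image(name): name is "side" or "top"; returns a dict with "color" (400x640x3 uint8, red, green, blue), "intrinsics" (3x3 intrinsics, pixels), "pose" (4x4, takes a point from camera to world coordinates). Camera axes: x right, y up, looking along -z (the intrinsics and any distortion apply to the point x, -y, -z); pixel columns grow to the right and rows downward; lengths in m; the calibration is good to about 2 mm. A picture is of the moment at which its call begins. There is no depth.
- env.close_job(): hands the job in; it is judged then, once.
Trained networks look in a picture, given as the dict that the camera call returned (one of the last four; its "shot" number tells which), for a name from the list of things; names that differ only in an ending like _2 or _b are one class to them, and where a whole thing is asked for, a point or a joint stands for the part that bears it (a point fixed in the world has none). Each returns a list of dicts, best first, with "score" (0 to 1); they miss things now and then, are a little off and sometimes report something else, mostly with a low value. They report only what shows in the picture. A call takes as long as a camera call.
- spotter.look_for(picture, query): "at" ([column, row] as shares, 0 to 1, of the picture: columns of its width, rows of its height, amid what is visible of it).
The state is a dict: "time_s": time; "q": joint angles; "qvel": joint speeds; "joint_efforts": joint torques, N m; "position": TCP position; "tool_rot": TCP orientation; "ft_force": force on the tool from outside, world axes, zero at the start; "wrist_torque": the same for the moment, N m; "grip_width": finger opening in m; "gripper_force": force on a finger pad.
Only numpy, scipy, OpenCV 4.12 (cv2) and the standard library are available. Lean on these libraries where they do the work, as an engineer would, in place of code of your own. Each camera call takes 0.05 s, during which the arm holds its last target. There are 200 camera calls.

## Task

Pick up the sheet-metal tray with the circuit board by its upright grip, put its far edge between the middle pair of rails of the small open rack, and slide it gently in until it is fully home against the interlock block at the back, with the plunger pressed in. Do not force or jam it against the rack, leave the things around it where they are, and let go of the tray.

Things in the scene. Friction and masses are not known exactly. Their poses are not given: they have to be found in the camera images.
- tray: Loose aluminium tray with a green circuit board, about 0.2 kg, flat on the work surface at first: a sheet 150 long (own x) x 104 wide (y) x 3 mm thick; board parts up to 15 mm above the underside, 37 mm or more from the grip's middle, which lies near the -x end; its centre of mass is near the origin. Origin: middle of the sheet's underside. +x points to the far edge, which enters the rack first, z up.
- tray_grip (a point): Point in the tray's upright grip, a block 26 (tray x) x 20 (tray y) mm that rises to 45 mm above the sheet's underside. The point is in the middle of that section, 62 mm behind the tray's origin, 29 mm above the underside.
- tray_rear (a point): Middle of the tray's far (+x) edge at the underside, 75 mm ahead of the tray's origin.
- rack: Fixed open-topped aluminium rack: side walls 107 mm apart inside, top 110 mm above the origin. Origin: midway between the walls, at foot level (on adjustable feet, 0 to 20 mm above the work surface). +x points into the rack, the mouth faces -x, z up. Three rail pairs run along x from -55 to +65 mm on the walls' insides; slot floors 35, 63 and 91 mm above the origin. Use the middle pair.
- mid_rails (a point): Middle between the middle rails at their mouth end, at slot floor height (the tray's underside slides on it). Each rail is a C: two ledges 7 mm wide, 6 mm slot between, so the tray has 1.5 mm play each way in height and sideways. The first 12 mm of ledges and walls flare 25 degrees as a lead-in. Tray and rack must not press on each other with over 35 N.
- interlock_pin (a joint): Steel plunger, 8 mm thick, of the black interlock block behind the middle rails, moving along rack x: 0 out, 0.006 m flush with the block's face, which stops the tray hard. Its spring (under 0.6 N) is hardly felt and does not push the tray out. The block is clamped at a new, unmeasured depth each time: it stops the tray's far edge at rack x = +43 to +55 mm.
- flux_bottle: Bystander: small bottle with black cap, 30 mm wide, 68 mm high, standing left of the work; origin at its underside.
- battery_9v: Bystander: block battery 18 x 27 x 48 mm, standing left of the work; origin at its underside.
- tape_black: Bystander: roll of black tape 63 mm wide, 19 mm high, lying right of the work; origin at its underside.
- power_attenuator: Bystander: ribbed black cylinder 25 mm wide, 36 mm high, right of the work; origin at its underside.

How it is judged:
By the outcome, as a careful person would: the job done as asked, in the order asked, and still so for the second after the job is handed in, with the robot touching nothing.
It also fails if it takes over 64 s, if anything falls off the work surface, if the arm or the gripper's body presses on something with over 40 N, if the wrist force passes 120 N, or if a joint passes its speed limit or range.

## Working session

There is one attempt and no reset: what is moved stays moved. The work goes in short steps, Python scripts to look and compute and a shell command to move; the robot and the scene stay as the last step left them, time stands still between calls to the robot, and variables do not carry over. Pictures are saved under pics/ and viewed, at most 10 in all, crops included, and the job is handed in when it is done.

```bash
ls; mkdir -p pics; python3 - <<'E'
from rig import env, optics, spotter
import cv2, json
s=env.observe(); print({k:s[k] for k in('time_s','position','tool_rot','ft_force','grip_width')})
for n in("side","top"):
    p=optics.get_image(n); cv2.imwrite(f"pics/{n}0.png",p["color"][:,:,::-1])
    print(n,p["intrinsics"],p["pose"],[k for k in p])
    for q in("tray","tray_grip","tray_rear","rack","mid_rails","interlock_pin"):
        print(q,[( [round(a*b,1) for a,b in zip(d["at"],(640,400))],round(d["score"],2)) for d in spotter.look_for(p,q)[:2]])
E
```

```text
pics
{'time_s': 0.0, 'position': array([ 0.22256943, -0.50262657,  0.23070692]), 'tool_rot': array([[ 9.14393378e-01,  4.04826694e-01, -3.13765851e-04],
       [ 4.04826706e-01, -9.14392286e-01,  1.44436988e-03],
       [ 2.97814409e-04, -1.44774305e-03, -9.99998908e-01]]), 'ft_force': array([-0.9602715 , -0.01957883, -1.04109845]), 'grip_width': 0.08542362956559924}
side [[423.49069528   0.         326.46686782]
 [  0.         423.49069528 197.17822585]
 [  0.           0.           1.        ]] [[-0.71058428 -0.45096392  0.540094    1.120757  ]
 [ 0.70354262 -0.44460024  0.55439915  0.41684846]
 [-0.00988809  0.77392646  0.63319828  0.72243367]
 [ 0.          0.          0.          1.        ]] ['color', 'intrinsics', 'pose', 'shot']
tray [([377.1, 230.6], 0.64)]
tray_grip [([377.3, 228.5], 0.87)]
tray_rear [([376.5, 224.9], 0.81), ([454.7, 242.1], 0.2)]
rack [([258.4, 169.6], 0.8)]
mid_rails [([257.0, 167.8], 0.74)]
interlock_pin []
top [[450.95847509   0.         308.48261364]
 [  0.         450.95847509 191.40215156]
 [  0.           0.           1.        ]] [[-0.01949073  0.98361551 -0.17922231  0.3093472 ]
 [-0.99971493 -0.02164567 -0.01007598 -0.1190737 ]
 [-0.01379028  0.17897483  0.983757    1.39914847]
 [ 0.          0.          0.          1.        ]] ['color', 'intrinsics', 'pose', 'shot']
tray [([412.4, 216.6], 0.71), ([286.3, 213.2], 0.57)]
tray_grip [([284.3, 213.0], 0.61)]
tray_rear [([286.2, 212.4], 0.92)]
rack [([284.0, 212.1], 0.57)]
mid_rails [([380.6, 170.5], 0.95), ([220.1, 234.7], 0.66)]
interlock_pin []
```

```bash
python3 - <<'E'
import cv2
a=cv2.imread("pics/side0.png")[90:330,150:570]; cv2.imwrite("pics/side0c.png",cv2.resize(a,(798,456),interpolation=cv2.INTER_CUBIC))
a=cv2.imread("pics/top0.png")[100:300,200:460]; cv2.imwrite("pics/top0c.png",cv2.resize(a,(780,600),interpolation=cv2.INTER_CUBIC))
E
```

```text
(no output)
```

View pics/side0c.png

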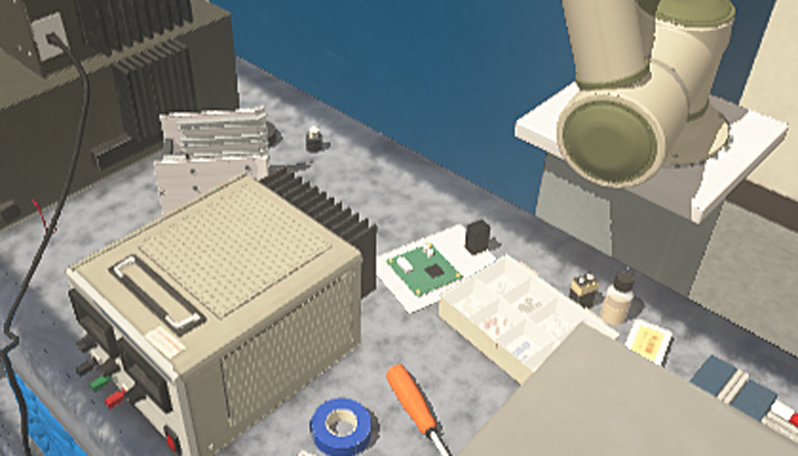

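View pics/top0c.png

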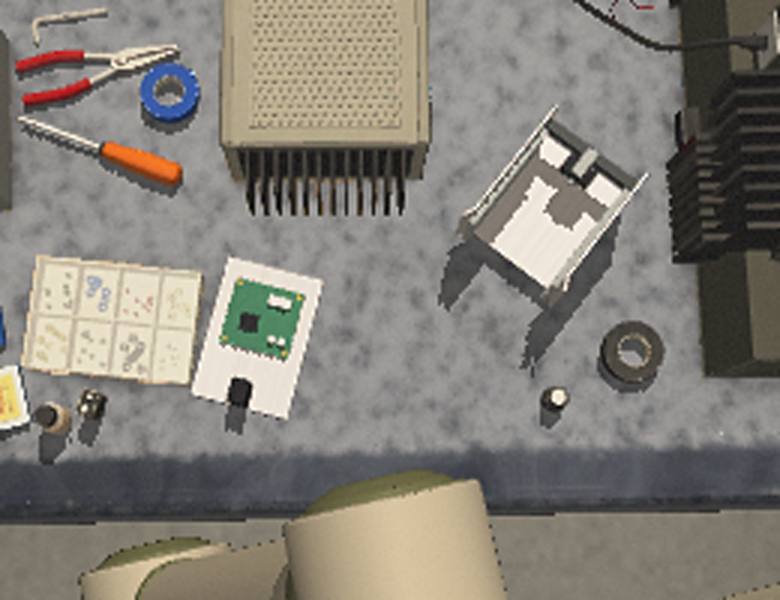

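The side view shows the rack at about (258,170), partly hidden behind the power supply, and the tray at about (377,230). The top view shows the tray's corners at about (277,186), (307,193), (296,239) and (264,231). It also shows the rack with its mouth facing down-left and the block at about (396,155). I'll zoom in to measure.

```bash
python3 - <<'E'
import cv2
t=cv2.imread("pics/top0.png"); s=cv2.imread("pics/side0.png")
def crop(im,x,y,w,h,k,n):
    a=cv2.resize(im[y:y+h,x:x+w],None,fx=k,fy=k,interpolation=cv2.INTER_CUBIC)
    for i in range(0,w,10): cv2.putText(a,str(x+i),(i*k,8),0,.3,(0,0,255)); cv2.line(a,(i*k,10),(i*k,16),(0,0,255))
    for i in range(0,h,10): cv2.putText(a,str(y+i),(0,i*k+4),0,.3,(0,0,255)); cv2.line(a,(22,i*k),(28,i*k),(0,0,255))
    cv2.imwrite(n,a)
crop(t,345,130,75,72,8,"pics/rt.png")
crop(s,225,140,75,65,9,"pics/rs.png")
crop(t,258,180,56,60,9,"pics/tt.png")
E
```

```text
(no output)
```

View pics/rt.png

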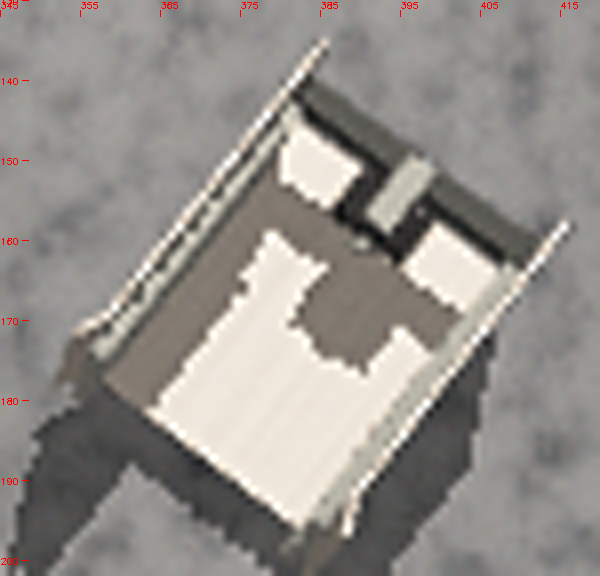

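View pics/rs.png

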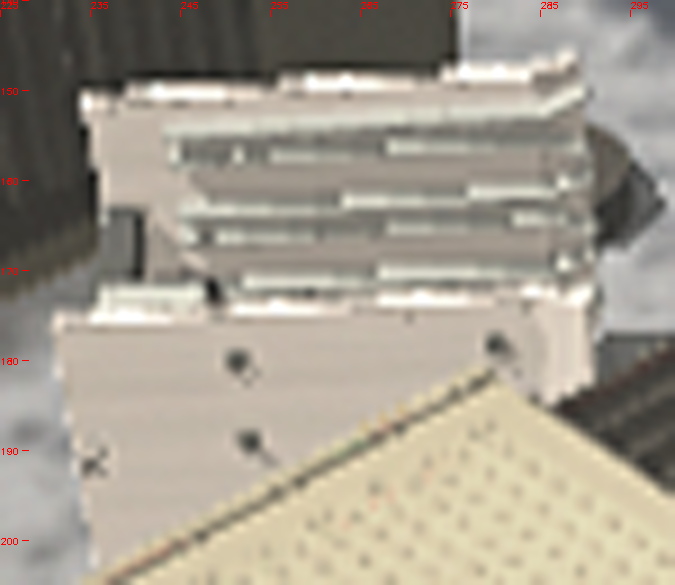

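View pics/tt.png

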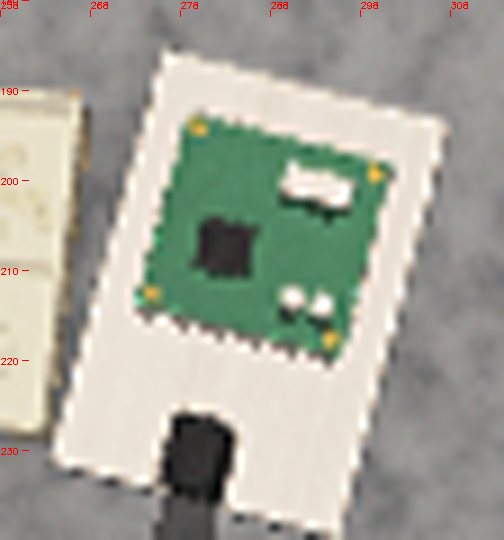

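Readings from the three zooms:
- **Top view, rack wall tops:** left wall (386,135) to (358.5,169.5), right wall (416,158) to (390,189).
- **Side view, rack wall tops:** near wall (231,175) to (290,172), far wall (233.5,150) to (288,147).
- **Top view, tray corners:** (276.7,185.8), (307.5,193.6), (295.6,239.6) and (263.8,231.4).

```bash
cat > h.py <<'E'
import numpy as np
from rig import env, optics, spotter
def ray(p,uv):
    K=p["intrinsics"];T=p["pose"]
    d=np.array([(uv[0]-K[0,2])/K[0,0],-(uv[1]-K[1,2])/K[1,1],-1]); return T[:3,3],T[:3,:3]@d
def onz(p,uv,z):
    c,d=ray(p,uv); return c+d*(z-c[2])/d[2]
def proj(p,X):
    K=p["intrinsics"];T=p["pose"]; c=(np.atleast_2d(X)-T[:3,3])@T[:3,:3]
    return np.c_[K[0,2]+K[0,0]*c[:,0]/-c[:,2], K[1,2]+K[1,1]*c[:,1]/c[:,2]]
def tri(pa,ua,pb,ub):
    c1,d1=ray(pa,ua);c2,d2=ray(pb,ub)
    s=np.linalg.lstsq(np.c_[d1,-d2],c2-c1,rcond=None)[0]
    a=c1+d1*s[0];b=c2+d2*s[1]; return (a+b)/2,np.linalg.norm(a-b)
E
python3 - <<'E'
from h import *
from scipy.optimize import least_squares
np.set_printoptions(precision=4,suppress=True)
t=optics.get_image("top"); s=optics.get_image("side"); o=np.array([.5,.5])
for n,a,b in(("Lfar",(386,135),(231,175)),("Rfar",(416,158),(233.5,150)),("Lm",(353.5,172),(290,172)),("Rm",(388.5,197),(288,146.5))):
    print(n,*tri(t,a-o,s,b-o))
uv=np.array([(276.7,185.8),(307.5,193.6),(295.6,239.6),(263.8,231.4)])-o
loc=np.array([(75,52),(75,-52),(-75,-52),(-75,52)])/1e3
def f(v):
    c,q=np.cos(v[2]),np.sin(v[2]); P=loc@np.array([[c,q],[-q,c]])+v[:2]
    return (proj(t,np.c_[P,np.full(4,.003)])-uv).ravel()
r=least_squares(f,[.3,0,0]);v=r.x
print("tray",v[:2],np.degrees(v[2]),"res",r.fun,"grip",v[:2]-.062*np.array([np.cos(v[2]),np.sin(v[2])]))
print([onz(t,u,.003) for u in uv])
print("griptop",onz(t,np.array((280,229))-o,.045))
for z in(.11,.12,.13):
  L=[onz(t,np.array(u)-o,z) for u in((386,135),(358.5,169.5),(416,158),(390,189))]
  dl=L[0]-L[1];dr=L[2]-L[3];n=np.array([-dl[1],dl[0]])/np.hypot(*dl[:2])
  print(z,"yaw",np.degrees(np.arctan2(dl[1],dl[0])),np.degrees(np.arctan2(dr[1],dr[0])),"gap",(L[0]-L[2])[:2]@n,(L[1]-L[3])[:2]@n,"mid far",(L[0]+L[2])/2)
for q in("flux_bottle","battery_9v","tape_black","power_attenuator"):
  for d in spotter.look_for(t,q)[:1]: print(q,d["score"],onz(t,np.array(d["at"])*(640,400),.03))
E
```

```text
Lfar [ 0.7082 -0.3365  0.1198] 0.0013675811099045615
Rfar [ 0.6384 -0.4219  0.1196] 0.006032603824615409
Lm [ 0.6005 -0.2389  0.1219] 0.007543751454797002
Rm [ 0.5249 -0.3364  0.1171] 0.005508394376605857
tray [ 0.5003 -0.0315] -15.661481289131338 res [-0.4956 -0.307   0.5697 -0.0431  0.2576  0.2679 -0.3353  0.0571] grip [ 0.4406 -0.0147]
[array([ 0.5855, -0.0032,  0.003 ]), array([ 0.5584, -0.1   ,  0.003 ]), array([ 0.4149, -0.0605,  0.003 ]), array([0.4423, 0.0378, 0.003 ])]
griptop [ 0.4445 -0.0158  0.045 ]
0.11 yaw -39.69560310253067 -41.68657212286267 gap 0.11106967803519002 0.10684267077989507 mid far [ 0.6746 -0.3799  0.11  ]
0.12 yaw -39.69560310253068 -41.68657212286269 gap 0.11020810405347242 0.10601388594041787 mid far [ 0.6718 -0.3778  0.12  ]
0.13 yaw -39.69560310253061 -41.686572122862735 gap 0.10934653007175488 0.10518510110094054 mid far [ 0.6689 -0.3758  0.13  ]
flux_bottle 0.69 [0.4285 0.1657 0.03  ]
battery_9v 0.63 [0.4268 0.1322 0.03  ]
tape_black 0.72 [ 0.4693 -0.4149  0.03  ]
power_attenuator 0.64 [ 0.4225 -0.3396  0.03  ]
```

```bash
python3 -m crank '[8.5,2.5,-2.24,0,0, 8.5,2.5,-2.24,0,0, 8.5,2.5,-2.24,0,0, 8.5,2.5,-2.24,0,0, 8.5,2.5,-2.24,0,0, 8.5,2.5,-2.24,0,0, 8.5,2.5,-2.24,0,0, 8.5,2.5,-2.24,0,0]' 80
python3 -m crank '[8.5,2.48,-2.23,0,0, 8.5,2.48,-2.23,0,0, 8.5,2.48,-2.23,0,0, 8.5,2.48,-2.23,0,0, 8.5,2.48,-2.23,0,0, 8.5,2.48,-2.23,0,0, 8.5,2.48,-2.23,0,0, 8.5,2.48,-2.23,0,0]' 80
python3 -m crank '[8.5,0,0,0,0.086, 8.5,0,0,0,0.086, 8.5,0,0,0,0.086, 8.5,0,0,0,0.086, 8.5,0,0,0,0.086, 8.5,0,0,0,0.086, 8.5,0,0,0,0.086, 8.5,0,0,0,0.086]' 80
python3 -c "
from rig import env
s=env.observe();print(s['q'],s['tool_rot'])"
```

```text
time_s: 1.67
position: [0.3333, -0.2566, 0.2315]
tool_rot: [[0.915, 0.405, 0.0], [0.405, -0.915, -0.0], [0.0, 0.0, -1.0]]
ft_force: [1.1, -0.8, 0.5]
grip_width: 0.0848
gripper_force: 0.0
time_s: 2.33
position: [0.4426, -0.0129, 0.2316]
tool_rot: [[0.914, 0.405, 0.001], [0.405, -0.914, -0.0], [0.0, 0.0, -1.0]]
ft_force: [0.2, -0.9, 0.0]
grip_width: 0.0851
gripper_force: 0.0
time_s: 3.0
position: [0.4422, -0.0146, 0.2314]
tool_rot: [[0.962, -0.272, 0.0], [-0.272, -0.962, -0.0], [0.0, 0.0, -1.0]]
ft_force: [0.0, 0.2, -0.4]
grip_width: 0.0849
gripper_force: 0.0
[-1.72956728e+01  1.09510154e+01  9.01327375e+01  2.27292324e-04
  7.89040796e+01  8.84845035e+01] [[ 9.62311913e-01 -2.71948047e-01  2.03917799e-04]
 [-2.71948041e-01 -9.62311935e-01 -5.94192277e-05]
 [ 2.12391474e-04  1.72478478e-06 -9.99999977e-01]]
```

```bash
python3 -m crank '[4.5,0,0,1,0, 4.5,0,0,2,0, 4.5,0,0,2.5,0, 4.5,0,0,2.5,0, 4.5,0,0,2.5,0, 4.5,0,0,2,0, 4.5,0,0,1,0, 4.5,0,0,0,0]' 80
python3 - <<'E'
from h import *
import cv2
for n in("top","side"):
    p=optics.get_image(n)
    a=proj(p,[[.4425,-.0148,.045]])[0].astype(int); x,y=max(a[0]-45,0),max(a[1]-45,0)
    cv2.imwrite(f"pics/g_{n}.png",cv2.resize(p["color"][y:y+85,x:x+85,::-1],(390,390),interpolation=cv2.INTER_CUBIC))
cv2.imwrite("pics/g.png",np.hstack([cv2.imread(f"pics/g_{n}.png") for n in("top","side")]))
E
```

```text
time_s: 3.67
position: [0.4412, -0.0144, 0.0946]
tool_rot: [[0.963, -0.268, -0.004], [-0.268, -0.963, 0.001], [-0.004, -0.0, -1.0]]
ft_force: [-1.1, -0.0, -0.5]
grip_width: 0.0447
gripper_force: 0.0
```

View pics/g.png

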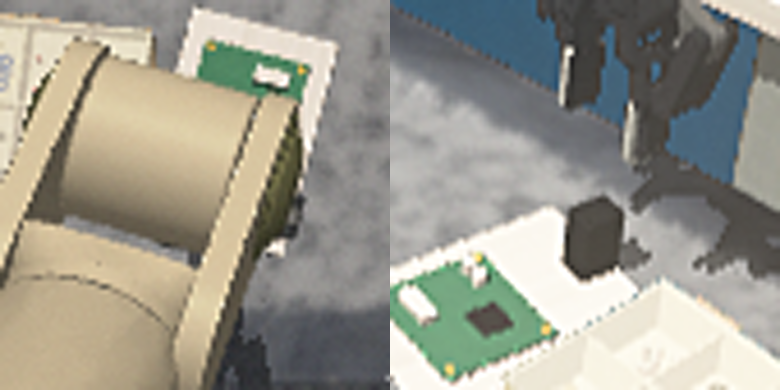

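The fingers straddle the black grip: in the side crop their tips are at (567,105) and (632,162), and the grip top is at (595,205). The bin is clear, so I'll descend and close.

```bash
python3 -m crank '[4.5,0,0,1.5,0, 4.5,0,0,1.5,0, 4.5,0,0,1.5,0, 4.5,0,0,1.5,0, 4.5,0,0,1.2,0, 4.5,0,0,0.8,0, 4.5,0,0,0.4,0, 4.5,0,0,0,0]' 80
python3 -m crank '[0,0,0,0,0, 0,0,0,0,0, 0,0,0,0,0, 0,0,0,0,0, 0,0,0,0,0, 0,0,0,0,0, 0,0,0,0,0, 0,0,0,0,0]' 80
python3 -c "
from rig import env
s=env.observe();print(s['position'],s['tool_rot'],s['gripper_force'])"
```

```text
time_s: 4.43
position: [0.4424, -0.0147, 0.0124]
tool_rot: [[0.963, -0.268, 0.0], [-0.268, -0.963, -0.0], [0.0, -0.0, -1.0]]
ft_force: [-0.1, 1.3, 0.3]
grip_width: 0.0447
gripper_force: 0.0
time_s: 5.1
position: [0.4427, -0.0148, 0.0132]
tool_rot: [[0.963, -0.268, 0.002], [-0.268, -0.963, -0.001], [0.002, 0.0, -1.0]]
ft_force: [0.1, 0.4, 5.6]
grip_width: 0.019
gripper_force: 78.6
[ 0.4426965  -0.01476822  0.01322596] [[ 9.63455759e-01 -2.67861057e-01  1.85879580e-03]
 [-2.67860467e-01 -9.63457551e-01 -5.64384614e-04]
 [ 1.94204751e-03  4.58616968e-05 -9.99998113e-01]] 78.61695528030396
```

```bash
python3 -m crank '[0,0,0,-0.3,0, 0,0,0,-0.8,0, 0,0,0,-1.4,0, 0,0,0,-1.8,0, 0,0,0,-1.8,0, 0,0,0,-1.4,0, 0,0,0,-0.8,0, 0,0,0,-0.3,0]' 100
python3 -m crank '[0,0,0,0,0.054, 0,0,0,0,0.054, 0,0,0,0,0.054, 0,0,0,0,0.054, 0,0,0,0,0.054, 0,0,0,0,0.054, 0,0,0,0,0.054, 0,0,0,0,0.054]' 100
python3 - <<'E'
from h import *
s=env.observe();R=s['tool_rot'];print(s['position'],np.degrees(np.arctan2(R[1,0],R[0,0])),s['gripper_force'],s['ft_force'])
d=np.array([.4353,-.1797,s['position'][2]])-s['position'];print(R.T@d*100)
E
```

```text
time_s: 5.77
position: [0.4425, -0.0147, 0.0997]
tool_rot: [[0.963, -0.268, 0.002], [-0.268, -0.963, -0.001], [0.002, 0.0, -1.0]]
ft_force: [0.1, 0.7, -2.4]
grip_width: 0.0185
gripper_force: 97.6
time_s: 6.43
position: [0.4417, -0.0145, 0.0978]
tool_rot: [[0.761, -0.649, -0.001], [-0.649, -0.761, 0.001], [-0.001, 0.001, -1.0]]
ft_force: [0.6, 0.0, -1.8]
grip_width: 0.0188
gripper_force: 97.6
[ 0.44172196 -0.01449412  0.09778872] -40.44973688110894 97.56738781929016 [ 0.64937896  0.03950663 -1.80168492]
[ 1.02295325e+01  1.29884123e+01 -7.68804544e-03]
```

```bash
python3 -m crank '[0,0.5,0.7,0,0, 0,1.4,1.8,0,0, 0,1.6,2,0,0, 0,1.6,2,0,0, 0,1.6,2,0,0, 0,1.6,2,0,0, 0,1.4,1.8,0,0, 0,0.5,0.7,0,0]' 100
python3 -m crank '[0,0,0,0,0, 0,0,0,0,0, 0,0,0,0,0, 0,0,0,0,0, 0,0,0,0,0, 0,0,0,0,0, 0,0,0,0,0, 0,0,0,0,0]' 100
python3 - <<'E'
from h import *
import cv2
s=env.observe();R=s['tool_rot'];print(s['position'],R)
for n,x,y,w,h,k in(("top",315,130,106,100,7),("side",215,135,114,75,7)):
    p=optics.get_image(n); cv2.imwrite(f"pics/full1_{n}.png",p["color"][:,:,::-1])
    a=cv2.resize(p["color"][y:y+h,x:x+w,::-1],None,fx=k,fy=k,interpolation=cv2.INTER_CUBIC)
    for i in range(0,w,10): cv2.putText(a,str(x+i),(i*k,8),0,.3,(0,0,255)); cv2.line(a,(i*k,10),(i*k,16),(0,0,255))
    for i in range(0,h,10): cv2.putText(a,str(y+i),(0,i*k+4),0,.3,(0,0,255)); cv2.line(a,(22,i*k),(28,i*k),(0,0,255))
    cv2.imwrite(f"pics/pre_{n}.png",a[:600])
E
```

```text
time_s: 7.1
position: [0.4356, -0.1828, 0.098]
tool_rot: [[0.762, -0.647, -0.0], [-0.647, -0.762, -0.001], [0.0, 0.001, -1.0]]
ft_force: [0.0, -0.0, -2.5]
grip_width: 0.0186
gripper_force: 97.9
time_s: 7.77
position: [0.436, -0.1795, 0.0984]
tool_rot: [[0.763, -0.646, 0.0], [-0.646, -0.763, 0.0], [0.0, -0.0, -1.0]]
ft_force: [-1.1, -0.2, -2.7]
grip_width: 0.0189
gripper_force: 97.9
[ 0.43595759 -0.17948434  0.09835343] [[ 7.63074179e-01 -6.46310913e-01  1.85844625e-05]
 [-6.46310914e-01 -7.63074179e-01  8.45171035e-06]
 [ 8.71889079e-06 -1.84606228e-05 -1.00000000e+00]]
```

View pics/pre_top.png

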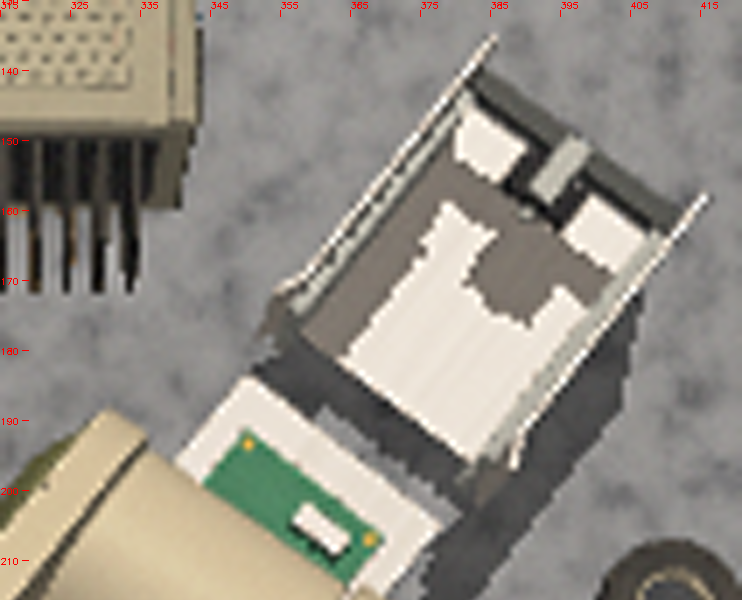

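View pics/pre_side.png

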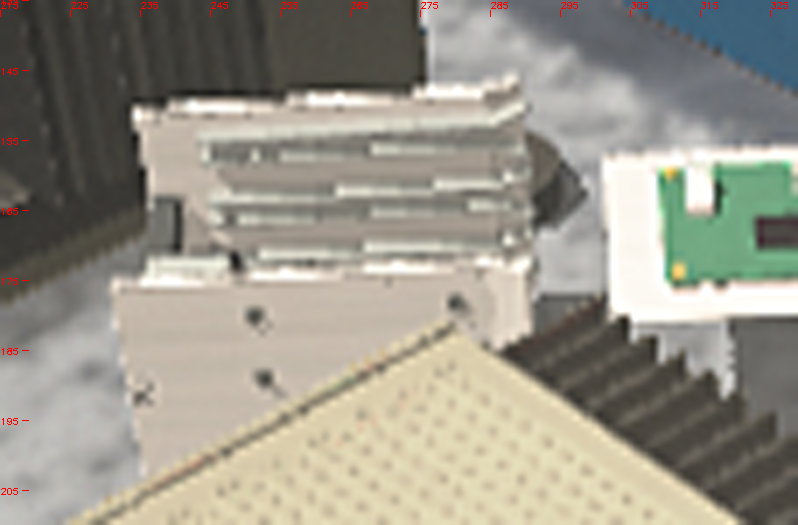

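The top view shows the tray's front corners at about (350.3,183.6) and (380.7,203.6). The left wall line runs (385.6,135.4) to (356.4,170.7), and the right one (415.9,158.3) to (391.5,190). The side view shows the front corners at (301.3,157.6) and (302.1,180.7). I'll compare tray and rack within the same images.

```bash
python3 - <<'E'
from h import *
np.set_printoptions(precision=4,suppress=True)
t=optics.get_image("top"); s=optics.get_image("side"); o=.5
s_=env.observe(); P=s_['position'];R=s_['tool_rot'];ax=R[:,0]
zt=P[2]-.013+.003
A=np.array
# wall tops
Ls=[onz(t,A(u)-o,.1195) for u in((385.6,135.4),(356.4,170.7))]; Rs=[onz(t,A(u)-o,.1195) for u in((415.9,158.3),(391.5,190.0))]
def yaw(a,b): d=b-a; return np.degrees(np.arctan2(d[1],d[0]))
yl,yr=yaw(Ls[1],Ls[0]),yaw(Rs[1],Rs[0]); 
c1,c2=A((350.3,183.6)),A((380.7,203.6))
w1,w2=onz(t,c1-o,zt),onz(t,c2-o,zt)
print("walls yaw",yl,yr,"far line yaw",yaw(Ls[0],Rs[0])+90,"tray edge yaw",yaw(w1,w2)+90,"tool yaw",np.degrees(np.arctan2(R[1,0],R[0,0])),"width",np.linalg.norm(w1-w2))
n=A([ -np.sin(np.radians(-40.3)),np.cos(np.radians(-40.3)),0])
f=A([np.cos(np.radians(-40.3)),np.sin(np.radians(-40.3)),0])
print("lateral rack L,R",[x@n for x in Ls],[x@n for x in Rs],"tray",w1@n,w2@n,"TCP",P@n)
print("fwd: mouth tips",[onz(t,A(u)-o,.1195)@f for u in((354,172),(388.5,196.5))],"tray",w1@f,w2@f,"TCP+137",P@f+.137)
for nm,a,b in(("trayL",c1,(302.1,180.7)),("trayR",c2,(301.3,157.6))): print(nm,*tri(t,a-o,s,A(b)-o))
# predicted tray corners from TCP
for sg in(1,-1):
    X=P+ax*.137-R[:,1]*.052*sg; X[2]=zt; print("pred",X,proj(t,X)+o,proj(s,X)+o)
# predicted rack features in side view for foot heights, at guess origin
org=(sum(Ls)/2+sum(Rs)/2)/2; 
lat=(sum(x@n for x in Ls)+sum(x@n for x in Rs))/4; m=.5627*f[0]-.2877*f[1]
mo=A([.5627,-.2877,0])@f
for foot in(.005,.01,.015):
    pts=[f*(mo+dx)+n*(lat+dy)+A([0,0,foot+z]) for dx,dy,z in((0,-.0535,.11),(0.03,-.0535,.11),(.06,-.0535,.11),(.06,.0545,.11),(.06,-.0465,.063-.002),(.06,-.0465,.069+.002),(.06,-.0465,.069+.02))]
    print(foot,proj(s,A(pts)).round(1).tolist())
E
```

```text
walls yaw -40.69811950845091 -39.39412429766395 far line yaw -40.17880774585075 tray edge yaw -35.41040034285574 tool yaw -40.284292001793055 width 0.10665953571004218
lateral rack L,R [np.float64(0.20164264651968578), np.float64(0.20260082664785897)] [np.float64(0.09089655041506911), np.float64(0.08900785142219464)] tray 0.19472419582026051 0.08845281712708458 TCP 0.14488285383299312
fwd: mouth tips [np.float64(0.6101389805524051), np.float64(0.6157220854628019)] tray 0.5828209239495883 0.5919121630583869 TCP+137 0.585694298543414
trayL [ 0.5727 -0.2305  0.0854] 0.0048982962491715175
trayR [ 0.5072 -0.3138  0.0853] 0.005447076809999877
pred [ 0.574  -0.2286  0.0883] [[350.3152 182.407 ]] [[303.1291 180.5051]]
pred [ 0.5068 -0.308   0.0883] [[378.1977 204.2745]] [[301.8181 157.2433]]
0.005 [[289.6, 148.8], [278.2, 149.4], [266.8, 149.9], [265.4, 174.1], [268.5, 166.7], [268.1, 163.7], [267.5, 158.1]]
0.01 [[289.5, 147.2], [278.1, 147.8], [266.6, 148.3], [265.2, 172.5], [268.3, 165.2], [268.0, 162.1], [267.3, 156.5]]
0.015 [[289.4, 145.6], [277.9, 146.1], [266.4, 146.7], [264.9, 170.8], [268.1, 163.7], [267.8, 160.6], [267.1, 154.9]]
```

Rereading the right front corner gives about (378,205), which fits the tool yaw of -40.3° and matches the walls at about -40.2°. The rail bands in the side view fit a foot height of about 10 mm. Next: shift 2 mm left, drop 10.9 mm, and move up to the mouth.

```bash
python3 -m crank '[0,0,-0.1,0.3,0, 0,0,-0.1,0.4,0, 0,0,0,0.4,0, 0,0.4,0,0,0, 0,0.6,0,0,0, 0,0.6,0,0,0, 0,0.3,0,0,0, 0,0,0,0,0]' 100
python3 -m crank '[0,0.1,0,0,0, 0,0.1,0,0,0, 0,0.15,0,0,0, 0,0.15,0,0,0, 0,0.15,0,0,0, 0,0.15,0,0,0, 0,0,0,0,0, 0,0,0,0,0]' 100
python3 - <<'E'
from h import *
import cv2
A=[]
for n,x,y,w,h in(("top",340,135,75,75),("side",250,135,75,75)):
    p=optics.get_image(n); A.append(cv2.resize(p["color"][y:y+h,x:x+w,::-1],(398,398),interpolation=cv2.INTER_CUBIC))
cv2.imwrite("pics/m.png",np.hstack(A))
s=env.observe();R=s['tool_rot'];print(s['position'],R,s['ft_force'])
E
```

```text
time_s: 8.63
position: [0.4524, -0.1912, 0.0874]
tool_rot: [[0.763, -0.647, 0.001], [-0.647, -0.763, -0.001], [0.001, -0.0, -1.0]]
ft_force: [-0.5, -0.2, -3.1]
grip_width: 0.0184
gripper_force: 97.9
time_s: 9.3
position: [0.4578, -0.1957, 0.0873]
tool_rot: [[0.763, -0.647, -0.0], [-0.647, -0.763, 0.0], [-0.0, 0.0, -1.0]]
ft_force: [0.1, -0.5, -2.6]
grip_width: 0.0185
gripper_force: 97.9
[ 0.45770247 -0.19561213  0.08729794] [[ 7.62779139e-01 -6.46659068e-01 -1.87143583e-04]
 [-6.46659059e-01 -7.62779161e-01  1.15844966e-04]
 [-2.17661423e-04  3.26539696e-05 -9.99999976e-01]] [ 0.20730443 -0.37614362 -2.10655756]
```

View pics/m.png

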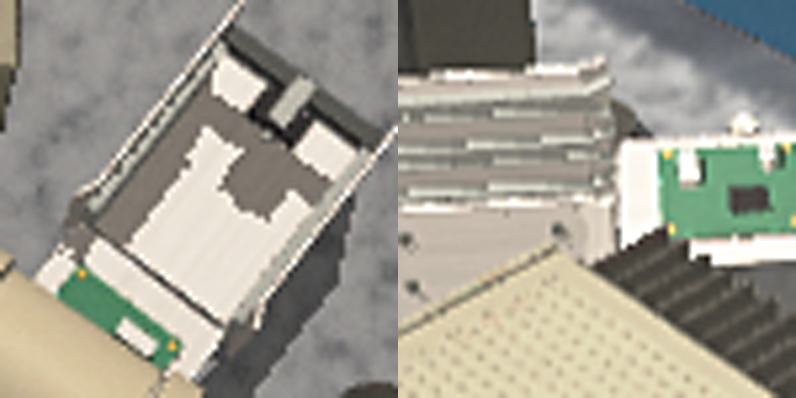

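The tray's front edge is about 7 mm short of the mouth: (620,140) in the side half and (92,238) to (220,330) in the top half. It is centred between the walls and level with the middle slot, so I'll enter slowly and watch the force.

```bash
for i in 1; do python3 -m crank '[0,0.1,0,0,0, 0,0.15,0,0,0, 0,0.15,0,0,0, 0,0.15,0,0,0, 0,0.15,0,0,0, 0,0.15,0,0,0, 0,0.1,0,0,0, 0,0,0,0,0]' 100; done
python3 -m crank '[0,0.1,0,0,0, 0,0.1,0,0,0, 0,0.1,0,0,0, 0,0.1,0,0,0, 0,0.1,0,0,0, 0,0.1,0,0,0, 0,0,0,0,0, 0,0,0,0,0]' 100
python3 -c "
from rig import env
s=env.observe();print(s['ft_force'],s['wrist_torque'],s['position'])"
```

```text
time_s: 10.07
position: [0.4652, -0.202, 0.0873]
tool_rot: [[0.763, -0.647, 0.0], [-0.647, -0.763, -0.0], [0.0, -0.0, -1.0]]
ft_force: [-0.2, 0.7, -2.3]
grip_width: 0.0184
gripper_force: 97.9
time_s: 10.73
position: [0.4697, -0.2057, 0.0873]
tool_rot: [[0.763, -0.647, 0.0], [-0.647, -0.763, 0.0], [0.0, -0.0, -1.0]]
ft_force: [-0.3, -0.2, -2.2]
grip_width: 0.0181
gripper_force: 97.9
[-0.28453587 -0.20958266 -2.21297191] [0.11514003 0.05245838 0.0064235 ] [ 0.46965659 -0.20571539  0.08731511]
```

```bash
for i in 1; do python3 -m crank '[0,0.1,0,0,0, 0,0.1,0,0,0, 0,0.1,0,0,0, 0,0.1,0,0,0, 0,0.1,0,0,0, 0,0.1,0,0,0, 0,0.1,0,0,0, 0,0,0,0,0]' 100; done
python3 -c "
from rig import env
s=env.observe();print(s['ft_force'],s['wrist_torque'],s['position'])"
python3 -m crank '[0,0.1,0,0,0, 0,0.1,0,0,0, 0,0.1,0,0,0, 0,0.1,0,0,0, 0,0.1,0,0,0, 0,0.1,0,0,0, 0,0.1,0,0,0, 0,0,0,0,0]' 100
python3 - <<'E'
from h import *
import cv2
A=[]
for n,x,y,w,h in(("top",340,135,75,75),("side",250,135,75,75)):
    p=optics.get_image(n); A.append(cv2.resize(p["color"][y:y+h,x:x+w,::-1],(398,398),interpolation=cv2.INTER_CUBIC))
cv2.imwrite("pics/m2.png",np.hstack(A))
s=env.observe();print(s['ft_force'],s['wrist_torque'],s['position'])
E
```

```text
time_s: 11.4
position: [0.4751, -0.2104, 0.0873]
tool_rot: [[0.763, -0.647, 0.0], [-0.647, -0.763, -0.0], [0.0, -0.0, -1.0]]
ft_force: [-0.1, -0.6, -1.9]
grip_width: 0.0187
gripper_force: 97.9
[-0.1249409  -0.57319966 -1.92454302] [ 0.14824573  0.12329248 -0.01227745] [ 0.47510562 -0.21036412  0.08730398]
time_s: 12.07
position: [0.4805, -0.2149, 0.0873]
tool_rot: [[0.763, -0.647, 0.0], [-0.647, -0.763, -0.0], [0.0, 0.0, -1.0]]
ft_force: [-0.2, -0.2, -2.2]
grip_width: 0.0185
gripper_force: 97.9
[ 0.57242229 -0.37067912 -2.34452533] [ 0.1079246   0.05736729 -0.00840394] [ 0.48030867 -0.2147679   0.08730791]
```

View pics/m2.png

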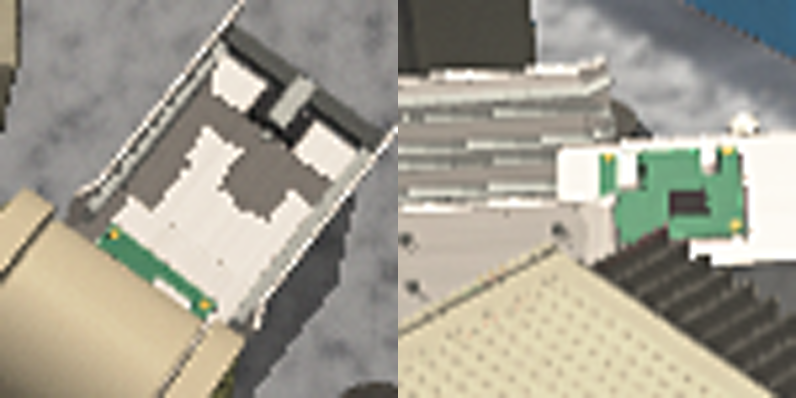

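The edge is about 24 mm inside the middle slot (side half, (558,148)), with no contact force. I'll keep sliding.

```bash
python3 -m crank '[0,0.1,0,0,0, 0,0.2,0,0,0, 0,0.2,0,0,0, 0,0.2,0,0,0, 0,0.2,0,0,0, 0,0.2,0,0,0, 0,0.2,0,0,0, 0,0.1,0,0,0]' 100
python3 -c "
from rig import env
s=env.observe();print(s['ft_force'],s['wrist_torque'],s['position'])"
```

```text
time_s: 12.83
position: [0.4912, -0.224, 0.0873]
tool_rot: [[0.763, -0.647, 0.0], [-0.647, -0.763, -0.0], [0.0, 0.0, -1.0]]
ft_force: [0.1, 0.6, -2.2]
grip_width: 0.0185
gripper_force: 97.9
[ 0.07417061  0.59835358 -2.16005701] [ 0.07003219  0.12381462 -0.04370137] [ 0.49122006 -0.22404116  0.08730922]
```

```bash
python3 -m crank '[0,0.1,0,0,0, 0,0.2,0,0,0, 0,0.2,0,0,0, 0,0.2,0,0,0, 0,0.2,0,0,0, 0,0.2,0,0,0, 0,0.2,0,0,0, 0,0.1,0,0,0]' 100
python3 -c "
from rig import env
s=env.observe();print(s['ft_force'],s['wrist_torque'],s['position'])"
```

```text
time_s: 13.5
position: [0.5019, -0.2331, 0.0873]
tool_rot: [[0.763, -0.647, 0.0], [-0.647, -0.763, -0.0], [0.0, -0.0, -1.0]]
ft_force: [0.6, -0.2, -1.7]
grip_width: 0.0188
gripper_force: 97.9
[ 0.55202408 -0.2458112  -1.7067122 ] [0.06276957 0.10868075 0.00332494] [ 0.50188182 -0.23309496  0.0872998 ]
```

```bash
python3 -m crank '[0,0.1,0,0,0, 0,0.2,0,0,0, 0,0.2,0,0,0, 0,0.2,0,0,0, 0,0.2,0,0,0, 0,0.2,0,0,0, 0,0.2,0,0,0, 0,0.1,0,0,0]' 100
python3 -c "
from rig import env
s=env.observe();print(s['ft_force'],s['wrist_torque'],s['position'])"
```

```text
time_s: 14.17
position: [0.5126, -0.2421, 0.0873]
tool_rot: [[0.763, -0.647, 0.0], [-0.647, -0.763, -0.0], [0.0, -0.0, -1.0]]
ft_force: [-0.4, -0.1, -1.7]
grip_width: 0.0186
gripper_force: 97.9
[-0.4371637  -0.07728829 -1.68351101] [0.09624498 0.13512831 0.01233405] [ 0.51256371 -0.24213978  0.08729898]
```

```bash
python3 -m crank '[0,0.1,0,0,0, 0,0.2,0,0,0, 0,0.2,0,0,0, 0,0.2,0,0,0, 0,0.2,0,0,0, 0,0.2,0,0,0, 0,0.1,0,0,0, 0,0,0,0,0]' 100
python3 -c "
from rig import env
s=env.observe();print(s['ft_force'],s['wrist_torque'],s['position'])"
```

```text
time_s: 14.83
position: [0.5216, -0.2498, 0.0873]
tool_rot: [[0.763, -0.647, 0.0], [-0.647, -0.763, -0.0], [0.0, -0.0, -1.0]]
ft_force: [-0.5, 0.0, -2.7]
grip_width: 0.0183
gripper_force: 97.9
[-0.52879002  0.02119071 -2.73914145] [0.07135325 0.16206844 0.03471369] [ 0.52163267 -0.24983997  0.08729774]
```

```bash
python3 -m crank '[0,0.1,0,0,0, 0,0.15,0,0,0, 0,0.15,0,0,0, 0,0.15,0,0,0, 0,0.15,0,0,0, 0,0.1,0,0,0, 0,0.1,0,0,0, 0,0,0,0,0]' 35
python3 -c "
from rig import env
s=env.observe();print(s['ft_force'],s['wrist_torque'],s['position'])"
```

```text
time_s: 15.5
position: [0.5285, -0.2556, 0.0873]
tool_rot: [[0.763, -0.647, 0.0], [-0.647, -0.763, -0.0], [0.0, 0.0, -1.0]]
ft_force: [0.0, 0.3, -1.8]
grip_width: 0.0187
gripper_force: 97.9
[ 4.06304373e-04  3.42272311e-01 -1.78038300e+00] [ 0.1236115   0.04631605 -0.03359824] [ 0.52848758 -0.25562377  0.08731197]
```

```bash
python3 -m crank '[0,0.06,0,0,0, 0,0.06,0,0,0, 0,0.06,0,0,0, 0,0.06,0,0,0, 0,0.06,0,0,0, 0,0.06,0,0,0, 0,0.06,0,0,0, 0,0,0,0,0]' 30
python3 -c "
from rig import env
s=env.observe();print(s['ft_force'],s['wrist_torque'],s['position'])"
```

```text
time_s: 16.17
position: [0.5316, -0.2583, 0.0873]
tool_rot: [[0.763, -0.647, 0.0], [-0.647, -0.763, -0.0], [0.0, -0.0, -1.0]]
ft_force: [-0.6, -0.2, -2.3]
grip_width: 0.0186
gripper_force: 97.9
[-0.58002171 -0.22357757 -2.25616789] [ 0.0657246   0.08245051 -0.02385925] [ 0.53163047 -0.25830282  0.08732226]
```

```bash
python3 - <<'E'
from h import *
t=optics.get_image("top");R=env.observe();P=R['position'];f=R['tool_rot'][:,0]
for z in(.07,.0745,.08):
  print(z,[ (onz(t,np.array(u)-.5,z)@f-(P@f+.1345))*1e3 for u in((390.2,160.6),(389.5,161),(387.9,156),(395,163.1))])
E
```

```text
0.07 [np.float64(11.32753260559416), np.float64(9.007231064637633), np.float64(18.37385201805808), np.float64(14.243499824301619)]
0.0745 [np.float64(9.955120588632681), np.float64(7.642674721567766), np.float64(16.977583796864316), np.float64(12.861215432071194)]
0.08 [np.float64(8.277728123457395), np.float64(5.97488363559362), np.float64(15.271033748738393), np.float64(11.171756730456227)]
```

```bash
python3 -m crank '[0,0.08,0,0,0, 0,0.08,0,0,0, 0,0.08,0,0,0, 0,0.08,0,0,0, 0,0.08,0,0,0, 0,0.08,0,0,0, 0,0.08,0,0,0, 0,0,0,0,0]' 30
python3 -c "
from rig import env
s=env.observe();print(s['ft_force'],s['wrist_torque'],s['position'])"
```

```text
time_s: 16.88
position: [0.536, -0.262, 0.0873]
tool_rot: [[0.763, -0.647, 0.0], [-0.647, -0.763, -0.0], [0.0, -0.0, -1.0]]
ft_force: [0.3, -0.2, -1.0]
grip_width: 0.0188
gripper_force: 97.9
[ 0.2782967  -0.21699005 -0.97979772] [ 0.11566052  0.16278959 -0.02030009] [ 0.53595621 -0.26195626  0.08731377]
```

```bash
python3 -m crank '[0,0.03,0,0,0, 0,0.03,0,0,0, 0,0.03,0,0,0, 0,0.03,0,0,0, 0,0.03,0,0,0, 0,0.03,0,0,0, 0,0,0,0,0, 0,0,0,0,0]' 30
python3 -c "
from rig import env
s=env.observe();print(s['ft_force'],s['wrist_torque'],s['position'])"
```

```text
time_s: 17.55
position: [0.5372, -0.263, 0.0873]
tool_rot: [[0.763, -0.647, -0.0], [-0.647, -0.763, 0.0], [-0.0, -0.0, -1.0]]
ft_force: [0.2, 0.5, -2.2]
grip_width: 0.0187
gripper_force: 97.9
[ 0.19413569  0.4693984  -2.23060895] [0.19087614 0.1499956  0.01498782] [ 0.53719928 -0.26298534  0.08732808]
```

```bash
python3 -m crank '[0,0.03,0,0,0, 0,0.03,0,0,0, 0,0.03,0,0,0, 0,0.03,0,0,0, 0,0.03,0,0,0, 0,0.03,0,0,0, 0,0,0,0,0, 0,0,0,0,0]' 30
python3 -c "
from rig import env
s=env.observe();print(s['ft_force'],s['wrist_torque'],s['position'])"
```

```text
time_s: 18.22
position: [0.5386, -0.2641, 0.0873]
tool_rot: [[0.763, -0.647, 0.0], [-0.647, -0.763, 0.0], [0.0, -0.0, -1.0]]
ft_force: [0.1, 0.9, -2.6]
grip_width: 0.0185
gripper_force: 97.9
[ 0.08719092  0.89303992 -2.6441336 ] [0.1815515  0.18494984 0.03761747] [ 0.53859366 -0.26413945  0.08733267]
```

```bash
cat > guard.py <<'E'
from rig import env
import sys
s=env.observe();f=s['tool_rot'][:,0];F=s['ft_force'];print('axial %.1f'%(F@f),'lat %.1f'%(F@s['tool_rot'][:,1]),'z %.1f'%F[2],'s %.4f'%(s['position']@f),s['wrist_torque'].round(2))
sys.exit(abs(F@f)>4)
E
python3 -m crank '[0,0.02,0,0,0, 0,0.02,0,0,0, 0,0.02,0,0,0, 0,0.02,0,0,0, 0,0.02,0,0,0, 0,0,0,0,0, 0,0,0,0,0, 0,0,0,0,0]' 30 >/dev/null && python3 guard.py && python3 -m crank '[0,0.02,0,0,0, 0,0.02,0,0,0, 0,0.02,0,0,0, 0,0.02,0,0,0, 0,0.02,0,0,0, 0,0,0,0,0, 0,0,0,0,0, 0,0,0,0,0]' 30 >/dev/null && python3 guard.py && python3 -m crank '[0,0.02,0,0,0, 0,0.02,0,0,0, 0,0.02,0,0,0, 0,0.02,0,0,0, 0,0.02,0,0,0, 0,0,0,0,0, 0,0,0,0,0, 0,0,0,0,0]' 30 >/dev/null && python3 guard.py
```

```text
axial 0.1 lat -0.2 z -2.5 s 0.5826 [0.13 0.11 0.03]False
```

```bash
sed -i 's/sys.exit(abs(F@f)>4)/sys.exit(int(abs(F@f)>4))/' guard.py
python3 -m crank '[0,0.02,0,0,0, 0,0.02,0,0,0, 0,0.02,0,0,0, 0,0.02,0,0,0, 0,0.02,0,0,0, 0,0,0,0,0, 0,0,0,0,0, 0,0,0,0,0]' 30 >/dev/null && python3 guard.py && python3 -m crank '[0,0.02,0,0,0, 0,0.02,0,0,0, 0,0.02,0,0,0, 0,0.02,0,0,0, 0,0.02,0,0,0, 0,0,0,0,0, 0,0,0,0,0, 0,0,0,0,0]' 30 >/dev/null && python3 guard.py && python3 -m crank '[0,0.02,0,0,0, 0,0.02,0,0,0, 0,0.02,0,0,0, 0,0.02,0,0,0, 0,0.02,0,0,0, 0,0,0,0,0, 0,0,0,0,0, 0,0,0,0,0]' 30 >/dev/null && python3 guard.py
```

```text
axial -0.4 lat -0.1 z -1.4 s 0.5836 [0.22 0.13 0.06]
axial -1.2 lat -1.0 z -2.2 s 0.5846 [ 0.25  0.23 -0.01]
axial -7.5 lat 0.8 z 1.6 s 0.5845 [0.59 0.81 0.04]
```

```bash
python3 -m crank '[0,0.02,0,0,0, 0,0.02,0,0,0, 0,0.02,0,0,0, 0,0,0,0,0, 0,0,0,0,0, 0,0,0,0,0, 0,0,0,0,0, 0,0,0,0,0]' 30 >/dev/null; python3 guard.py; python3 - <<'E'
from h import *
for n in("top","side"):
    p=optics.get_image(n)
    for q in("interlock_pin","tray_rear","tray_grip"): print(n,q,[((np.array(d["at"])*(640,400)).round(1),round(d["score"],2)) for d in spotter.look_for(p,q)[:2]])
E
```

```text
axial -10.6 lat 0.9 z 2.4 s 0.5844 [ 0.77  1.13 -0.03]
top interlock_pin []
top tray_rear []
top tray_grip [(array([387.8, 159.8]), 0.68), (array([385.8, 229.1]), 0.57)]
side interlock_pin [(array([278.6, 170.9]), 0.2)]
side tray_rear [(array([280.2, 167.1]), 0.82)]
side tray_grip [(array([279.9, 169.4]), 0.82)]
```

```bash
python3 - <<'E'
from h import *
import cv2
t=optics.get_image("top");s=env.observe();P=s['position'];R=s['tool_rot'];a=t["color"].mean(2).astype(np.float32)
b=cv2.imread("pics/top0.png").mean(2).astype(np.float32)
E=P+R[:,0]*.1345; E[2]=.0765
print("mm     ",list(range(-16,16,2)))
for l in(-.014,-.007,-.002,.002,.007,.014):
    X=np.array([E+R[:,0]*d*1e-3-R[:,1]*l for d in range(-16,16,2)]);u=proj(t,X).astype(np.float32)
    for im in(b,a): print(l,cv2.remap(im,u[:,:1],u[:,1:],1).ravel().astype(int))
E
```

```text
mm      [-16, -14, -12, -10, -8, -6, -4, -2, 0, 2, 4, 6, 8, 10, 12, 14]
-0.014 [120 119 120 120 120 120 119 107  57  34  39  48  50  49  48  52]
-0.014 [187 182 174 191 227 231 234 180 108  63  38  47  49  48  50  53]
-0.007 [122 122 120 119 121 122 107  88  66  36  43  70  87  67  91 104]
-0.007 [185 179 178 189 215 232 236 199 110  44  44  68  85  68  92 105]
-0.002 [118 119 120 121 111 100 132 159  97  44  45  92 154 188 189 187]
-0.002 [185 178 179 196 220 233 206 142  94  39  39  92 156 190 191 189]
0.002 [114 116 118 119 117 118 129 105  74  43  40  90 152 184 191 191]
0.002 [184 178 178 202 229 234 222 156  87  42  40  89 152 185 193 193]
0.007 [132 121 119 120 120 122 117  98  65  41  45  60  73  79  91  82]
0.007 [183 178 179 201 221 230 227 181 103  52  40  59  74  81  92  83]
0.014 [120 116 116 115 117 118 113  97  63  38  36  57  54  55  63  55]
0.014 [183 179 187 210 228 233 199 133 104  54  36  54  53  56  64  56]
```

The sheet now reaches the block's dark face with no floor gap, so the tray is home. I'll relieve the push, open the fingers and lift.

```bash
python3 -m crank '[0,-0.04,0,0,0, 0,-0.04,0,0,0, 0,-0.04,0,0,0, 0,-0.02,0,0,0, 0,0,0,0,0, 0,0,0,0,0, 0,0,0,0,0, 0,0,0,0,0]' 30 >/dev/null; python3 guard.py
python3 -m crank '[2.2,0,0,0,0, 2.6,0,0,0,0, 3,0,0,0,0, 3.6,0,0,0,0, 4.2,0,0,0,0, 4.5,0,0,0,0, 4.5,0,0,0,0, 4.5,0,0,0,0]' 30; python3 guard.py
```

```text
axial -4.3 lat -0.2 z -0.9 s 0.5847 [0.47 0.65 0.01]
time_s: 23.33
position: [0.5411, -0.2663, 0.0873]
tool_rot: [[0.763, -0.647, 0.0], [-0.647, -0.763, -0.0], [0.0, -0.0, -1.0]]
ft_force: [0.6, 0.0, 0.4]
grip_width: 0.0449
gripper_force: 0.0
axial 0.4 lat -0.4 z 0.4 s 0.5849 [ 0.01  0.02 -0.03]
```

```bash
python3 -m crank '[4.5,0,0,-0.3,0, 4.5,0,0,-0.8,0, 4.5,0,0,-1.5,0, 4.5,0,0,-2,0, 4.5,0,0,-2,0, 4.5,0,0,-2,0, 4.5,0,0,-1.5,0, 4.5,0,0,-1,0]' 30
python3 -m crank '[4.5,-1,0,-1,0, 4.5,-2,0,-1,0, 4.5,-2.5,0,-1,0, 4.5,-2.5,0,0,0, 4.5,-2.5,0,0,0, 4.5,-2,0,0,0, 4.5,-1,0,0,0, 4.5,0,0,0,0]' 30
python3 - <<'E'
from h import *
import cv2
t=optics.get_image("top");b=cv2.imread("pics/top0.png").mean(2).astype(np.float32);a=t["color"].mean(2).astype(np.float32)
th=np.radians(-40.28);f=np.array([np.cos(th),np.sin(th),0]);n=np.array([-f[1],f[0],0])
E=np.array([.5409,-.2660,.0765])+f*.1345;E[2]=.0765
print(list(range(-16,16,2)))
for l in(-.03,-.014,-.002,.002,.014,.03):
    u=proj(t,np.array([E+f*d*1e-3+n*l for d in range(-16,16,2)])).astype(np.float32)
    print(l,cv2.remap(a,u[:,:1],u[:,1:],1).ravel().astype(int))
for q,z in(("tray_grip",.12),("flux_bottle",.03),("battery_9v",.03),("tape_black",.03),("power_attenuator",.03)):
  for d in spotter.look_for(t,q)[:1]: print(q,round(d["score"],2),onz(t,np.array(d["at"])*(640,400),z).round(4))
E
```

```text
time_s: 24.0
position: [0.5414, -0.2665, 0.201]
tool_rot: [[0.763, -0.647, 0.003], [-0.647, -0.763, -0.002], [0.003, -0.0, -1.0]]
ft_force: [0.7, -0.7, 0.0]
grip_width: 0.045
gripper_force: 0.0
time_s: 24.67
position: [0.4367, -0.1776, 0.2287]
tool_rot: [[0.763, -0.646, -0.0], [-0.646, -0.763, 0.0], [-0.0, 0.0, -1.0]]
ft_force: [1.0, -0.9, 0.4]
grip_width: 0.045
gripper_force: 0.0
[-16, -14, -12, -10, -8, -6, -4, -2, 0, 2, 4, 6, 8, 10, 12, 14]
-0.03 [215 223 222 221 220 220 221 223 221 223 227 228 228 228 228 229]
-0.014 [223 225 222 222 223 225 228 192 114  52  31  43  47  47  47  51]
-0.002 [206 226 227 226 227 231 206 136  84  44  42  85 149 184 187 183]
0.002 [227 226 224 224 225 229 219 160  87  35  33  83 145 179 186 188]
0.014 [219 227 226 226 227 229 199 130  76  37  34  54  52  52  64  54]
0.03 [224 228 228 227 226 226 226 226 224 227 228 228 229 230 229 231]
tray_grip 0.65 [ 0.5786 -0.2949  0.12  ]
flux_bottle 0.53 [0.4215 0.1685 0.03  ]
battery_9v 0.58 [0.4346 0.1284 0.03  ]
tape_black 0.61 [ 0.4645 -0.4093  0.03  ]
```

```bash
python3 -c "
from rig import env
print(env.close_job())"
```

```text
the job is handed in; nothing more can be done
None
```

The tray is in the middle rails, pushed home against the interlock block (about 11 N at the stop) and released, and the job was handed in at about 25 s. The plunger itself was never seen pressed in: I infer it from the hard stop and from the sheet reaching the block's face. The attenuator was not found in the last picture, so I could not confirm it stayed put; the other three bystanders read within about 9 mm of where they started, which I take as detection scatter.

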